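# Slide the culture dishes into the empty stage pockets

### The job

Load the two orange-lidded culture dishes on the dark deck into its two empty pockets (the ones with a green floor), one after the other and one dish per pocket: push each dish across the deck, without lifting or tipping it up, until it drops in and lies flat on the pocket floor. Either dish may go in either pocket. Leave the blue-lidded dish in its pocket and do not disturb the bottle, the mouse and the tube rack on the bench.

Things in the scene. Friction and masses are not known exactly. Their poses are not given: they have to be found in the camera images.
- deck: dark plate on rails, fixed; 250 (x) by 350 mm (y), upper face 50 mm above the bench, no rim. Origin: centre of its underside, on the bench; +x points from the parking half (orange dishes) to the pocket half. Three round pockets, 98 mm in diameter, 10 mm deep (floor 40 mm above the bench), centres at (58, -112), (58, 0), (58, 112) mm in its frame. A seated dish stands 15 mm proud.
- dish_a: closed culture dish, a disc 90 mm in diameter, 25 mm tall, white with an orange lid, about 90 g (too wide to grasp across). Origin: centre of its underside, z up. Starts on the deck about 58 mm to the -x side and 62 mm to the +y side of its centre. Slides easily (push of about 1 N); tips a few degrees into a pocket once its centre has passed the edge.
- dish_b: closed culture dish, a disc 90 mm in diameter, 25 mm tall, white with an orange lid, about 90 g (too wide to grasp across). Origin: centre of its underside, z up. The same as dish_a, but starts about 62 mm to the -y side of the deck's centre.
- liner_a: thin green disc, 94 mm in diameter, fixed on the floor of one empty pocket; a marking only, with no effect on contact. Origin: centre of that pocket's floor (40 mm above the bench). Any of the three pockets.
- liner_b: the same green disc, on the floor of the other empty pocket. Origin: centre of that pocket's floor.
- loaded_dish: a closed culture dish, a disc 90 mm in diameter, 25 mm tall, white with a blue lid, about 90 g (too wide to grasp across). Origin: centre of its underside, z up. Already seated in one of the three pockets; to stay there.
- bottle: amber bottle with a white cap, 64 mm in diameter, 140 mm tall, standing on the bench to the left (+y) of the deck; bystander. Origin: centre of its underside.
- mouse: black computer mouse, 105 x 60 x 26 mm, on the bench to the right (-y) of the deck; bystander. Origin: centre of its underside.
- tube_rack: white block, 90 x 190 x 50 mm, with ten red and yellow caps that rise to 72 mm, on the bench to the right (-y) of the deck; bystander. Origin: centre of its underside.
Not all that is in view belongs to the job. What is shaped like the dish_a but pink is not meant. Leave any yellow look-alike of the dish_b alone.

How it is judged:
By the outcome, as a careful person would: the job done as asked, in the order asked, and still so for the second after the job is handed in, with the robot touching nothing.
It also fails if it takes over 48 s, if anything falls off the work surface, if the arm or the gripper's body presses on something with over 40 N, if the wrist force passes 120 N, or if a joint passes its speed limit or range.

### The arm

A 6-joint arm with a two-finger parallel gripper is mounted at the origin on the work surface. World frame = base frame: x ahead of the robot, y to its left, z up, the work surface at z = 0. Lengths are in m, angles in rad, forces in N, time in s.
With the tool pointing down it reaches from about 0.3 to 0.875 m from the base axis. Payload 6.4 kg.
Tool frame: the origin (TCP) lies midway between the tips of the shut fingers; the grasp point (between the pads) lies ctrl.grip_depth behind it (ctrl.grip_depth is the distance from the TCP to the grasp point, in m); x points along the fingers, y is the direction in which the jaws open and shut, and the axes are right-handed (so a half turn about x gives the same grasp; the last joint's range is limited). The gripper opens to 85 mm and grips with 20 to 120 N. Pads are 22 mm wide; open, the fingers measure 114 mm over their backs; the gripper's body (76 mm by 85 mm) begins 54 mm behind the grasp point. The pads swing forward as they close: fully open they stand 13 mm farther back than shut.
Start: joints at [-1.47, 0.181, 1.607, -0, 1.354, -0.206], TCP at [0.174, -0.548, 0.231] pointing down, gripper open.
Joint ranges: [-2.99, 2.99], [-0.89, 2.07], [0.3, 2.58], [-1.14, 4.28], [0, 2.63], [-3.12, 3.12]. Speed limits (rad/s): [2.57, 2.57, 3.01, 3.14, 3.14, 3.14].

### API

Orientations are given as a unit quaternion [w, x, y, z].
In Python, from bench import ctrl gives the robot as it stands.
- The arm moves only by the tool carry_out, never from a script. Its argument "motion" is one flat list of numbers, 7 for each row, row after row: the turn, a rotation vector about the tool's x, y, z in degrees, then the shift along the tool's x, y, z in m, then the gripper's target within -1 to 1 (shut at 1, half-way at 0, fully open at -1). A call has 1 to 10 rows; each row shifts and turns the pose as measured when the row begins, along the tool's axes as they then stand; what a row does not reach is not made up. A row lasts 1/10 s, in which the tool goes at most 50 mm and 8.59 degrees, less where a joint would pass 70% of its speed; a pose out of reach is approached as far as the arm can. A call with a gripper value outside its range is refused whole. The fingers move at their own pace and stop on an object; the grip force is fixed at half the most. Time passes only in rows, so rows that do not move let the fingers close. It gives the time, the measured TCP pose, the force and the opening at its end, in the units of the state.
- ctrl.get_obs(): the state, without advancing time (a new reading comes with each control period).
- ctrl.camera(name): name is "scene" or "top" or "wrist"; returns the picture (420x560x3 uint8, blue, green, red); there is no depth.
- ctrl.camera_params(name): a dict with "mtx" (3x3 intrinsics, pixels), "pose" (4x4, takes a point from camera to world coordinates); the wrist camera has in their place "hand_eye" (4x4, takes a point from camera to tool coordinates, whose origin is the TCP and whose axes are the tool frame's). Camera axes: x right, y down, z forward; pixel columns grow to the right and rows downward; lengths in m; the calibration is good to about 2 mm. The wrist camera is an equidistant fisheye: a pixel r from the principal point sees the ray r / f radians off the axis. A picture is of the moment at which its call begins: read the wrist's pose just before it. camera_params takes no time and is no camera call.
- ctrl.hand_in(): hands the job in, once; it reports no verdict.
Trained networks look in the newest picture that a camera, given by its name, has taken for a name from the list of things; names that differ only in an ending like _2 or _b are one class to them, and where a whole thing is asked for, a point or a joint stands for the part that bears it (a point fixed in the world has none). Each returns a list of dicts, best first, with "conf" (0 to 1); they miss things now and then, are a little off and sometimes report something else, mostly with a low value. They report only what shows in the picture. A call takes as long as a camera call. They do not tell look-alikes from the thing itself.
- ctrl.boxes_of(camera, thing): "point" ([x, y, z] in m, in the coordinates of the camera as it stood for that picture, good to about 4 mm: the middle of the surface that is visible of it).
- ctrl.trace(camera, thing): "pixels" (420x560 bool, what is visible of it).
- ctrl.landmark_of(camera, thing): "point" ([x, y, z] in m, in the coordinates of the camera as it stood for that picture, good to about 4 mm: a listed point, or the origin of a listed thing).
The state is a dict: "time_s": time; "q": joint angles; "dq": joint speeds; "joint_efforts": joint torques, N m; "eef_pos": TCP position; "eef_rot": TCP orientation; "wrist_force": force on the tool from outside, world axes, zero at the start; "torque": the same for the moment, N m; "opening": opening from 0.0 (shut) to 1.0 (fully open).
Only numpy, scipy, OpenCV 4.12 (cv2) and the standard library are available. Lean on these libraries where they do the work, as an engineer would, in place of code of your own. Each camera call takes 0.05 s, during which the arm holds its last target. There are 200 camera calls.

## Working session

There is one attempt and no reset: what is moved stays moved. The work goes in short steps, Python scripts to look and compute and a tool call to move; the robot and the scene stay as the last step left them, time stands still between calls to the robot, and variables do not carry over. Pictures are saved under pics/ and viewed, about 8 in all and at most 12, crops included, and the job is handed in when it is done.

Besides the shell and the picture viewer there is one more tool, called after "Emit:" as name(argument=value, ...), one argument or row to a line, values as JSON. carry_out: Moves the arm, as the interface text tells. Its arguments: {"type":"object","properties":{"motion":{"type":"array"}},"required":["motion"]}

```bash
mkdir -p pics
cat > h.py <<'E'
import numpy as np, cv2
from bench import ctrl
def w(cam,p):
    T=np.array(ctrl.camera_params(cam)["pose"]); return (T[:3,:3]@np.array(p)+T[:3,3])
def ray(cam,u,v,z):
    P=ctrl.camera_params(cam); T=np.array(P["pose"]); d=T[:3,:3]@np.linalg.inv(np.array(P["mtx"]))@[u,v,1]
    return T[:3,3]+d*(z-T[2,3])/d[2]
E
python3 - <<'E'
from h import *
o=ctrl.get_obs(); print(o["time_s"],o["eef_pos"],o["eef_rot"],ctrl.grip_depth)
for c in("scene","top"):
    cv2.imwrite(f"pics/{c}0.png",ctrl.camera(c))
    for t in("deck","dish_a","liner_a","loaded_dish","bottle","mouse","tube_rack"):
        for r in ctrl.landmark_of(c,t): print(c,t,round(r["conf"],2),np.round(w(c,r["point"]),3))
E
```

```text
0.0 [ 0.17359881 -0.5475933   0.23037914] [ 0.10741321  0.69884439  0.10864591 -0.69876676] 0.0187
scene deck 0.93 [ 0.574  0.027 -0.002]
scene deck 0.25 [0.626 0.141 0.04 ]
scene dish_a 0.98 [ 0.516 -0.038  0.053]
scene dish_a 0.76 [ 0.366  0.074 -0.   ]
scene dish_a 0.64 [ 0.353 -0.098  0.007]
scene dish_a 0.63 [0.514 0.082 0.051]
scene liner_a 0.86 [ 0.636 -0.078  0.035]
scene liner_a 0.8 [0.627 0.138 0.038]
scene loaded_dish 0.96 [0.631 0.026 0.042]
scene bottle 0.77 [ 0.552  0.405 -0.001]
scene mouse 0.7 [ 0.376 -0.399 -0.002]
scene tube_rack 0.83 [ 0.654 -0.425 -0.001]
top deck 0.67 [0.572 0.028 0.003]
top deck 0.28 [ 0.516 -0.04   0.05 ]
top dish_a 0.94 [0.367 0.073 0.   ]
top dish_a 0.88 [0.514 0.08  0.051]
top dish_a 0.88 [ 0.516 -0.043  0.05 ]
top dish_a 0.63 [ 0.345 -0.099 -0.003]
top liner_a 0.9 [ 0.635 -0.084  0.039]
top liner_a 0.73 [0.627 0.145 0.04 ]
top liner_a 0.42 [ 0.645 -0.43  -0.005]
top loaded_dish 0.88 [0.626 0.033 0.04 ]
top bottle 0.89 [ 0.556  0.398 -0.006]
top bottle 0.69 [0.629 0.145 0.042]
top mouse 0.74 [ 0.375 -0.403 -0.002]
top tube_rack 0.92 [ 0.642 -0.433 -0.006]
```

```bash
python3 -c "
import cv2,numpy as np
cv2.imwrite('pics/both0.png',cv2.resize(np.vstack([cv2.imread('pics/scene0.png'),cv2.imread('pics/top0.png')]),None,fx=.71,fy=.71))"
```

```text
(no output)
```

View pics/top0.png

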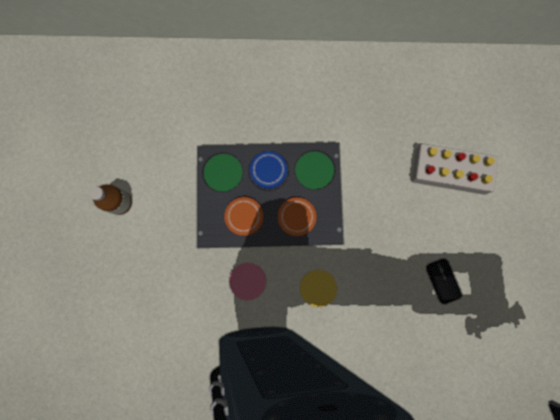

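View pics/scene0.png

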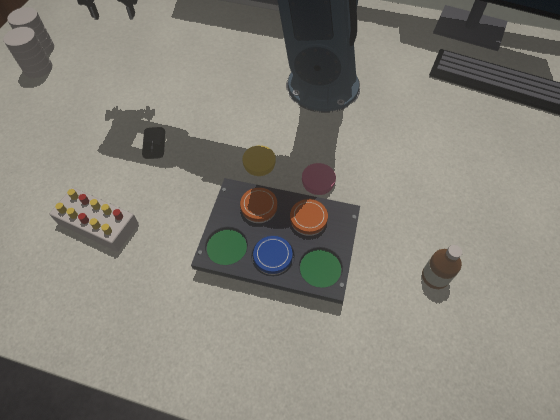

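The top view shows orange dishes at (244,216) and (297,216), with green pockets at (223,172) and (314,170). The blue dish is at (268,170). The look-alikes on the bench are pink (248,281) and yellow (318,287). I choose the two orange dishes on the deck. Next I'll refine their positions by colour and check one crop.

```bash
cat >> h.py <<'E'
def cents(cam,im):
    H=cv2.cvtColor(im,cv2.COLOR_BGR2HSV); out={}
    for n,lo,hi,z in(("orange",(5,120,50),(15,255,255),.075),("green",(50,100,40),(80,255,255),.04),("blue",(105,120,40),(125,255,255),.065)):
        m=cv2.morphologyEx(cv2.inRange(H,lo,hi),cv2.MORPH_CLOSE,np.ones((5,5)))
        for c in cv2.findContours(m,cv2.RETR_EXTERNAL,cv2.CHAIN_APPROX_NONE)[0]:
            if cv2.contourArea(c)>400:
                e=cv2.minEnclosingCircle(c); M=cv2.moments(c); u,v=M["m10"]/M["m00"],M["m01"]/M["m00"]
                p=ray(cam,u,v,z); 
                if .45<p[0]<.75 and abs(p[1])<.25: print(cam,n,np.round((u,v),1),"r%.1f A%.0f"%(e[1],M["m00"]),np.round(p,4))
def plan(d,p):  # push from dish centre d to pocket centre p: world heading and tool heading now
    v=np.array(p)-d; return np.degrees(np.arctan2(v[1],v[0])),np.hypot(*v)
E
python3 - <<'E'
from h import *
from scipy.spatial.transform import Rotation as R
for c in("top","scene"): cents(c,cv2.imread(f"pics/{c}0.png"))
q=ctrl.get_obs()["eef_rot"]; print(R.from_quat(np.roll(q,-1)).as_matrix().round(3))
cv2.imwrite("pics/crop0.png",cv2.resize(cv2.imread("pics/top0.png")[130:310,180:360],None,fx=3.2,fy=3.2,interpolation=cv2.INTER_CUBIC))
E
```

```text
top orange [296.7 216.1] r19.6 A1142 [ 0.5164 -0.0412  0.075 ]
top orange [243.3 215.8] r19.8 A1156 [0.5145 0.083  0.075 ]
top green [222.5 172.3] r19.4 A1086 [0.6248 0.141  0.04  ]
top green [314.3 170. ] r19.3 A1091 [ 0.6352 -0.0832  0.04  ]
top blue [268.1 169.2] r19.2 A1080 [0.6289 0.0288 0.065 ]
scene orange [308.5 216. ] r18.8 A992 [0.521  0.0841 0.075 ]
scene orange [258.3 204. ] r18.5 A936 [ 0.523  -0.0397  0.075 ]
scene green [320.  268.4] r20.4 A1118 [0.6271 0.1409 0.04  ]
scene green [226.3 246.9] r19.7 A1013 [ 0.6371 -0.083   0.04  ]
scene blue [272.4 253.5] r19.6 A1056 [0.6337 0.0295 0.065 ]
[[ 0.     0.302 -0.953]
 [-0.    -0.953 -0.302]
 [-1.     0.     0.   ]]
```

View pics/crop0.png

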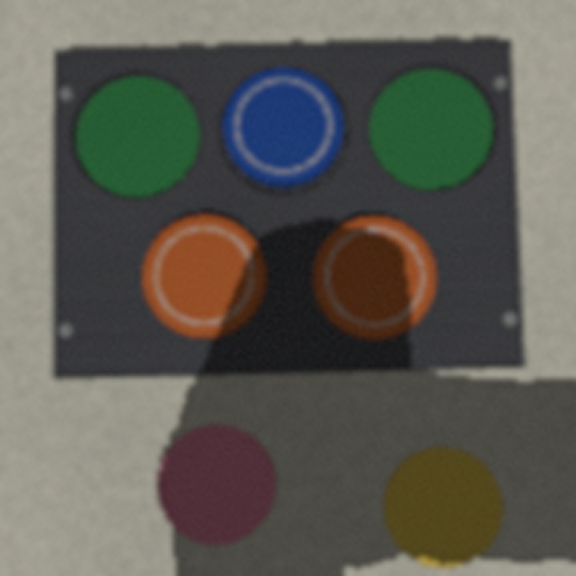

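The crop confirms the choice: both orange lids are on the deck and the pink and yellow discs are off it on the bench. Dish A goes to the +y pocket with heading 28° over 126 mm. I'll push it with a two-finger cradle.

Emit:
carry_out(
  motion=[-5.2,0,0,0,0,0,-0.2,-5.2,0,0,0,0,0,-0.2,0,0,0,0,-0.025,-0.033,-0.2,0,0,0,0,-0.025,-0.033,-0.2,0,0,0,0,-0.025,-0.033,-0.2,0,0,0,0,-0.025,-0.033,-0.2,0,0,0,0,-0.025,-0.033,-0.2,0,0,0,0,-0.025,-0.033,-0.2,0,0,0,0,-0.025,-0.033,-0.2,0,0,0,0,-0.025,-0.033,-0.2],
)

```text
time_s: 1.8
eef_pos: [0.313, -0.2412, 0.2306]
eef_rot: [0.172, 0.687, 0.169, -0.686]
wrist_force: [1.0, -0.7, 0.8]
opening: 0.598
```

Emit:
carry_out(
  motion=[0,0,0,0,-0.024,-0.032,-0.2,0,0,0,0,-0.024,-0.032,-0.2,0,0,0,0,-0.024,-0.032,-0.2,0,0,0,0,-0.024,-0.032,-0.2,0,0,0,0,-0.024,-0.032,-0.2,0,0,0,0,-0.024,-0.032,-0.2,0,0,0,0,-0.024,-0.032,-0.2,0,0,0,0,-0.024,-0.032,-0.2,0,0,0,0.03,0,0,-0.2,0,0,0,0.03,0,0,-0.2],
)

```text
time_s: 2.8
eef_pos: [0.4598, 0.0657, 0.1763]
eef_rot: [0.177, 0.693, 0.168, -0.679]
wrist_force: [1.1, -0.3, -0.5]
opening: 0.598
```

Emit:
carry_out(
  motion=[0,0,0,0.02,0.006,0.01,-0.2,0,0,0,0.02,0.006,0.01,-0.2,0,0,0,0.02,0,0,-0.2,0,0,0,0,0,0,-0.2,0,0,0,0,0,0,-0.2],
)

```text
time_s: 3.3
eef_pos: [0.4467, 0.0465, 0.1114]
eef_rot: [0.178, 0.691, 0.17, -0.68]
wrist_force: [0.7, -0.2, 0.3]
opening: 0.6
```

```bash
cat >> h.py <<'E'
from scipy.spatial.transform import Rotation as R
def tool(*targets):
    o=ctrl.get_obs(); M=R.from_quat(np.roll(o["eef_rot"],-1)).as_matrix(); p=o["eef_pos"]
    print("t",o["time_s"],"p",np.round(p,4),"down",M[:,0].round(3),"heading %.1f"%np.degrees(np.arctan2(-M[1,2],-M[0,2])),"open",o["opening"],"F",np.round(o["wrist_force"],1))
    # rotvec (tool axes, deg) to make x point down
    a=np.cross(M[:,0],[0,0,-1]); print("level turn deg",np.degrees(M.T@a).round(2))
    for t in targets: print("tool shift to",t,(M.T@(np.array(t)-p)).round(4))
E
python3 - <<'E'
from h import *
tool((.449,.047,.055))
im=ctrl.camera("top"); cents("top",im); im2=ctrl.camera("wrist")
cv2.imwrite("pics/w1.png",im2)
E
```

```text
t 3.3 p [0.4467 0.0465 0.1114] down [ 0.017 -0.007 -1.   ] heading 28.5 open 0.600408012940269 F [ 0.7 -0.2  0.3]
level turn deg [ 0.   -0.67 -0.82]
tool shift to (0.449, 0.047, 0.055) [ 0.0564 -0.0002 -0.0016]
top orange [298.5 215.5] r19.8 A1010 [ 0.518  -0.0455  0.075 ]
top green [222.4 172.1] r19.3 A1076 [0.6251 0.1414 0.04  ]
top green [314.3 170. ] r19.3 A1091 [ 0.6352 -0.0832  0.04  ]
top blue [268.  169.2] r19.2 A1080 [0.6288 0.0288 0.065 ]
```

View pics/w1.png

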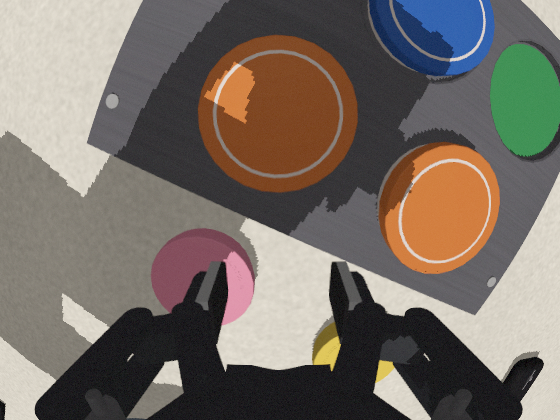

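The wrist view shows dish A at (278,113), centred between the fingertips at (225,265) and (335,265). I'll lower and level the tool.

Emit:
carry_out(
  motion=[0,-0.7,-0.8,0.02,0,0,-0.2,0,0,0,0.02,0,0,-0.2,0,0,0,0.015,0,0,-0.2,0,0,0,0,0,0,-0.2,0,0,0,0,0,0,-0.2],
)

```text
time_s: 3.9
eef_pos: [0.4541, 0.046, 0.0623]
eef_rot: [0.177, 0.69, 0.172, -0.681]
wrist_force: [-0.8, 0.2, 0.8]
opening: 0.602
```

Run:
```python
from h import *
h=np.radians(28); f=np.array([np.cos(h),np.sin(h)])
p=np.array([.626,.141])
e=p-f*.037-f*.011
tool((*(np.array([.515,.082])-f*.048),.053),(*e,.053))
```

```text
t 3.9 p [0.4541 0.046  0.0623] down [ 0.014 -0.003 -1.   ] heading 28.6 open 0.6021986908917135 F [-0.8  0.2  0.8]
level turn deg [ 0.   -0.62 -0.5 ]
tool shift to (np.float64(0.4726185155427715), np.float64(0.05946536498627725), 0.053) [ 0.0095 -0.0031 -0.0226]
tool shift to (np.float64(0.5836185155427716), np.float64(0.11846536498627723), 0.053) [ 0.0109 -0.0018 -0.1483]
```

Emit:
carry_out(
  motion=[0,-0.6,-0.5,0.008,-0.002,0,-0.2,0,0,0,0,0,0,-0.2,0,0,0,0,0,-0.012,-0.2,0,0,0,0,0,-0.012,-0.2,0,0,0,0,0,-0.012,-0.2,0,0,0,0,0,-0.012,-0.2,0,0,0,0,0,-0.012,-0.2,0,0,0,0,0,-0.012,-0.2,0,0,0,0,0,-0.012,-0.2,0,0,0,0,0,0,-0.2],
)

```text
time_s: 4.9
eef_pos: [0.5388, 0.0929, 0.0586]
eef_rot: [0.176, 0.688, 0.174, -0.682]
wrist_force: [-0.0, -0.6, -0.3]
opening: 0.602
```

Run:
```python
from h import *
tool((.5836,.1185,.054))
im=ctrl.camera("top"); cents("top",im); im2=ctrl.camera("wrist")
cv2.imwrite("pics/w2.png",im2)
```

```text
t 4.9 p [0.5388 0.0929 0.0586] down [ 0.009 -0.    -1.   ] heading 28.6 open 0.6017212137472813 F [-0.  -0.6 -0.3]
level turn deg [-0.   -0.43 -0.26]
tool shift to (0.5836, 0.1185, 0.054) [ 0.005  -0.0011 -0.0515]
top orange [296.6 216.1] r19.7 A1152 [ 0.5164 -0.041   0.075 ]
top green [314.3 170. ] r19.3 A1088 [ 0.6351 -0.0832  0.04  ]
top blue [271.8 168.7] r18.9 A828 [0.6304 0.0199 0.065 ]
```

View pics/w2.png

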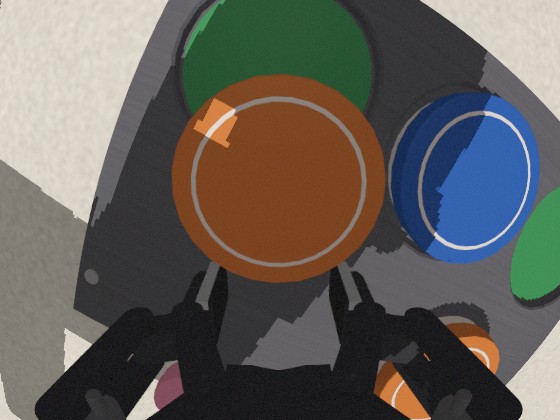

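Dish A sits in the cradle at (278,178), aligned with the pocket at (278,70).

Emit:
carry_out(
  motion=[0,-0.4,-0.2,0.005,0,0,-0.2,0,0,0,0,0,-0.009,-0.2,0,0,0,0,0,-0.009,-0.2,0,0,0,0,0,-0.009,-0.2,0,0,0,0,0,-0.009,-0.2,0,0,0,0,0,-0.006,-0.2,0,0,0,0,0,0,-0.2,0,0,0,0,0,0,-0.2],
)

```text
time_s: 5.8
eef_pos: [0.5766, 0.114, 0.0523]
eef_rot: [-0.175, -0.684, -0.175, 0.686]
wrist_force: [-0.0, -0.0, -0.5]
opening: 0.602
```

```bash
cat >> h.py <<'E'
def wlid(im,lo=(5,100,40),hi=(15,255,255),z=.075):
    # wrist: fit lid outlines -> world at height z
    P=ctrl.camera_params("wrist"); K=np.array(P["mtx"]); HE=np.array(P["hand_eye"])
    o=ctrl.get_obs(); M=R.from_quat(np.roll(o["eef_rot"],-1)).as_matrix()
    m=cv2.morphologyEx(cv2.inRange(cv2.cvtColor(im,cv2.COLOR_BGR2HSV),lo,hi),cv2.MORPH_CLOSE,np.ones((9,9)))
    for c in cv2.findContours(m,cv2.RETR_EXTERNAL,cv2.CHAIN_APPROX_NONE)[0]:
        if cv2.contourArea(c)<3000: continue
        c=c[:,0].astype(float); x=(c-K[:2,2])/[K[0,0],K[1,1]]; r=np.hypot(*x.T)+1e-9
        d=np.c_[x*(np.sin(r)/r)[:,None],np.cos(r)]@(M@HE[:3,:3]).T; s=M@HE[:3,3]+o["eef_pos"]
        g=(s+d*((z-s[2])/d[:,2])[:,None])[:,:2].astype(np.float32)
        e=cv2.fitEllipse(g); print("wrist z",z,"centre",np.round(e[0],4),"axes",np.round(e[1],4),"px",c.mean(0).round(0))
E
python3 - <<'E'
from h import *
tool((.5836,.1185,.054))
im2=ctrl.camera("wrist"); wlid(im2,z=.065); wlid(im2,(50,80,30),(80,255,255),.04); wlid(im2,(105,120,30),(125,255,255),.065)
cv2.imwrite("pics/w3.png",im2)
E
```

```text
t 5.8 p [0.5766 0.114  0.0523] down [-0.003 -0.001 -1.   ] heading 28.6 open 0.6020489237982702 F [-0.  -0.  -0.5]
level turn deg [0.   0.16 0.03]
tool shift to (0.5836, 0.1185, 0.054) [-0.0017 -0.0006 -0.0083]
wrist z 0.065 centre [0.6181 0.1366] axes [0.0924 0.0948] px [278. 182.]
wrist z 0.04 centre [ 0.6282 -0.0838] axes [0.0715 0.0908] px [534. 302.]
wrist z 0.065 centre [0.6334 0.0336] axes [0.0824 0.0972] px [457. 256.]
```

View pics/w3.png

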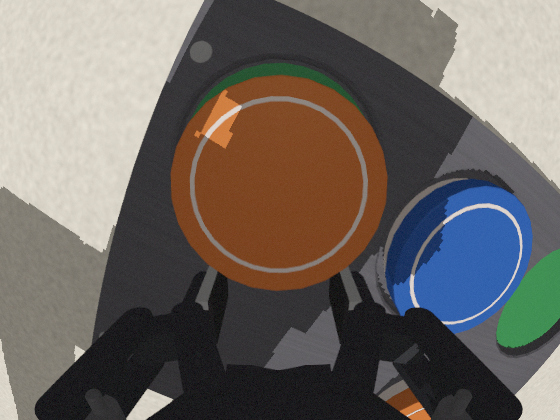

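The dish is on course, with a green crescent of about 10 mm still showing ahead. I'll continue gently.

Emit:
carry_out(
  motion=[0,0,0,0,0,-0.004,-0.2,0,0,0,0,0,-0.004,-0.2,0,0,0,0,0,-0.003,-0.2,0,0,0,0,0,0,-0.2],
)

```text
time_s: 6.25
eef_pos: [0.5863, 0.1194, 0.0523]
eef_rot: [-0.175, -0.684, -0.174, 0.686]
wrist_force: [0.5, -0.5, -0.0]
opening: 0.597
```

Run:
```python
from h import *
tool((.5836,.1185,.054))
im2=ctrl.camera("wrist"); wlid(im2,z=.065);wlid(im2,z=.075)
cv2.imwrite("pics/w4.png",im2)
```

```text
t 6.25 p [0.5863 0.1194 0.0523] down [-0.003 -0.001 -1.   ] heading 28.6 open 0.5967409775260224 F [ 0.5 -0.5 -0. ]
level turn deg [-0.    0.2   0.04]
tool shift to (0.5836, 0.1185, 0.054) [-0.0017 -0.0005  0.0028]
wrist z 0.065 centre [0.6292 0.1429] axes [0.0882 0.0883] px [278. 180.]
wrist z 0.075 centre [0.6316 0.1442] axes [0.0814 0.0815] px [278. 180.]
```

The lid now measures 88 mm across at z=0.065, so the dish has dropped. I'll back off and rise.

Emit:
carry_out(
  motion=[0,0,0,0,0,0.015,-0.2,0,0,0,0,0,0.02,-0.2,0,0,0,-0.03,0,0.02,-0.2,0,0,0,-0.03,0,0.02,-0.2,8,0,0,-0.01,0,0.015,-0.2,8,0,0,0,0,0.015,-0.2,8,0,0,0,0,0.015,-0.2,8,0,0,0,0,0.01,-0.2,8,0,0,0,0,0,-0.2,8,0,0,0,0,0,-0.2],
)

```text
time_s: 7.3
eef_pos: [0.4643, 0.065, 0.126]
eef_rot: [-0.13, 0.695, -0.131, -0.695]
wrist_force: [0.7, -0.2, -0.2]
opening: 0.598
```

Run:
```python
from h import *
tool((.446,-.016,.11))
im=ctrl.camera("top"); cents("top",im); im2=ctrl.camera("wrist")
for z in(.065,.075): wlid(im2,z=z)
cv2.imwrite("pics/w5.png",np.hstack([im2[:,:],im])[::1]); a=np.hstack([im2,im]); cv2.imwrite("pics/w5.png",cv2.resize(a,(800,300)))
```

```text
t 7.3 p [0.4643 0.065  0.126 ] down [ 0.    -0.001 -1.   ] heading -21.2 open 0.5976234907561072 F [ 0.7 -0.2 -0.2]
level turn deg [-0.   -0.03 -0.08]
tool shift to (0.446, -0.016, 0.11) [ 0.0161  0.0822 -0.0123]
top orange [296.6 216.1] r19.7 A1154 [ 0.5165 -0.041   0.075 ]
top orange [220.7 168.8] r19.3 A1068 [0.6252 0.1402 0.075 ]
top green [314.3 170. ] r19.3 A1093 [ 0.6352 -0.0832  0.04  ]
top blue [268.1 169.3] r19.1 A1076 [0.6288 0.0287 0.065 ]
wrist z 0.065 centre [ 0.5182 -0.0426] axes [0.0926 0.0953] px [400. 100.]
wrist z 0.065 centre [0.6263 0.1425] axes [0.0881 0.0942] px [94. 58.]
wrist z 0.075 centre [ 0.5193 -0.0388] axes [0.0881 0.0906] px [400. 100.]
wrist z 0.075 centre [0.6222 0.1373] axes [0.0838 0.0895] px [94. 58.]
```

View pics/w5.png

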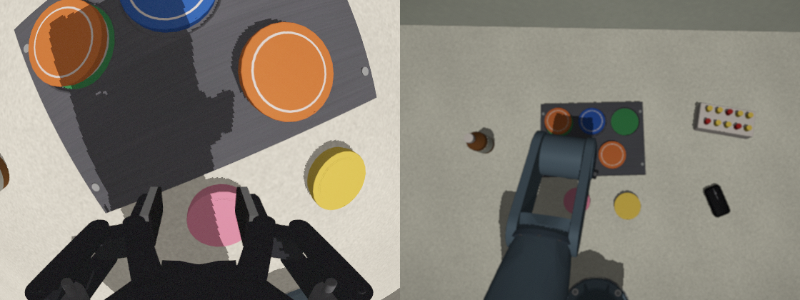

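Next I'll move behind dish B, then look closely at dish A's seating.

Emit:
carry_out(
  motion=[-1.8,0,0,0,0.02,0,-0.2,0,0,0,0,0.02,0,-0.2,0,0,0,0,0.02,0,-0.2,0,0,0,0,0.02,0,-0.2,0,0,0,0,0,0,-0.2,0,0,0,0,0,0,-0.2],
)

```text
time_s: 8.0
eef_pos: [0.4382, -0.0124, 0.1265]
eef_rot: [-0.108, 0.7, -0.108, -0.698]
wrist_force: [-0.2, -0.1, 0.3]
opening: 0.601
```

Run:
```python
from h import *
tool((.446,-.016,.055))
im=ctrl.camera("wrist")
for z in(.065,.075): wlid(im,z=z)
cv2.imwrite("pics/w6.png",im)
```

```text
t 8.0 p [ 0.4382 -0.0124  0.1265] down [ 0.002 -0.001 -1.   ] heading -17.6 open 0.6006776267733712 F [-0.2 -0.1  0.3]
level turn deg [ 0.   -0.14 -0.04]
tool shift to (0.446, -0.016, 0.055) [ 0.0716  0.0011 -0.0083]
wrist z 0.065 centre [ 0.5174 -0.0408] axes [0.093 0.093] px [284. 103.]
wrist z 0.065 centre [0.6238 0.1312] axes [0.0806 0.0952] px [28. 63.]
wrist z 0.075 centre [ 0.5174 -0.0406] axes [0.0884 0.0885] px [284. 103.]
wrist z 0.075 centre [0.6185 0.123 ] axes [0.0766 0.0905] px [28. 63.]
```

View pics/w6.png

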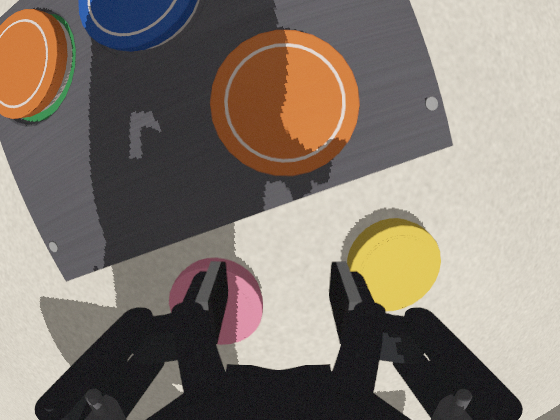

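Dish A lies low, with its side wall and a thin green gap at (70,70), so it is seated. Dish B is at (0.517,-0.041). I'll lower and push at heading -19.5°.

Emit:
carry_out(
  motion=[1.9,0,0,0.025,0,0,-0.2,0,0,0,0.025,0,0,-0.2,0,0,0,0.018,0,0,-0.2,0,0,0,0,0,0,-0.2,0,0,0,0,0,0,-0.2],
)

```text
time_s: 8.55
eef_pos: [0.4413, -0.0093, 0.058]
eef_rot: [-0.116, 0.7, -0.117, -0.695]
wrist_force: [-0.7, -0.5, 0.4]
opening: 0.597
```

Run:
```python
from h import *
tool((.517-.046*.943,-.041+.046*.333,.0525),(.592,-.0677,.0525))
```

```text
t 8.55 p [ 0.4413 -0.0093  0.058 ] down [ 0.006 -0.002 -1.   ] heading -18.9 open 0.5965852421293893 F [-0.7 -0.5  0.4]
level turn deg [ 0.   -0.36  0.02]
tool shift to (0.473622, -0.025682000000000003, 0.0525) [ 0.0057  0.005  -0.0358]
tool shift to (0.592, -0.0677, 0.0525) [ 0.0065  0.0063 -0.1614]
```

Emit:
carry_out(
  motion=[0.6,-0.4,0,0.005,0.005,0,-0.2,0,0,0,0,0,-0.012,-0.2,0,0,0,0,0,-0.012,-0.2,0,0,0,0,0,-0.012,-0.2,0,0,0,0,0,-0.012,-0.2,0,0,0,0,0,-0.012,-0.2,0,0,0,0,0,-0.012,-0.2,0,0,0,0,0,-0.012,-0.2,0,0,0,0,0,-0.012,-0.2,0,0,0,0,0,0,-0.2],
)

```text
time_s: 9.55
eef_pos: [0.5462, -0.0523, 0.0596]
eef_rot: [-0.12, 0.701, -0.121, -0.692]
wrist_force: [0.5, -0.3, 0.4]
opening: 0.603
```

Run:
```python
from h import *
tool((.592,-.0677,.0525))
im=ctrl.camera("wrist")
wlid(im,z=.075); wlid(im,(50,80,30),(80,255,255),.04)
cv2.imwrite("pics/w7.png",im)
```

```text
t 9.55 p [ 0.5462 -0.0523  0.0596] down [ 0.013 -0.003 -1.   ] heading -19.6 open 0.602846694033269 F [ 0.5 -0.3  0.4]
level turn deg [-0.   -0.75  0.06]
tool shift to (0.592, -0.0677, 0.0525) [ 0.0077 -0.0008 -0.0482]
wrist z 0.075 centre [ 0.5918 -0.0676] axes [0.0879 0.0879] px [278. 180.]
wrist z 0.04 centre [ 0.6471 -0.0863] axes [0.0634 0.0996] px [276.  58.]
```

On line (dish centre at 0.592, -0.068). Continuing.

Emit:
carry_out(
  motion=[0,-0.7,0,0.006,0,0,-0.2,0,0,0,0,0,-0.009,-0.2,0,0,0,0,0,-0.009,-0.2,0,0,0,0,0,-0.009,-0.2,0,0,0,0,0,-0.006,-0.2,0,0,0,0,0,0,-0.2,0,0,0,0,0,0,-0.2],
)

```text
time_s: 10.3
eef_pos: [0.5787, -0.0638, 0.0527]
eef_rot: [0.121, -0.696, 0.12, 0.698]
wrist_force: [-0.1, 0.9, 1.2]
opening: 0.6
```

Run:
```python
from h import *
tool((.592,-.0677,.0525))
im=ctrl.camera("wrist")
wlid(im,z=.075); wlid(im,z=.065)
```

```text
t 10.3 p [ 0.5787 -0.0638  0.0527] down [-0.002  0.002 -1.   ] heading -19.6 open 0.6002828692823172 F [-0.1  0.9  1.2]
level turn deg [0.   0.12 0.06]
tool shift to (0.592, -0.0677, 0.0525) [ 0.0001 -0.0008 -0.0139]
wrist z 0.075 centre [ 0.6256 -0.0798] axes [0.0862 0.0887] px [278. 182.]
wrist z 0.065 centre [ 0.623  -0.0788] axes [0.0934 0.0961] px [278. 182.]
```

Emit:
carry_out(
  motion=[0,0,0,0,0,-0.005,-0.2,0,0,0,0,0,-0.005,-0.2,0,0,0,0,0,-0.003,-0.2,0,0,0,0,0,0,-0.2],
)

```text
time_s: 10.75
eef_pos: [0.5913, -0.0682, 0.0527]
eef_rot: [0.121, -0.696, 0.12, 0.698]
wrist_force: [-0.8, -0.5, -0.8]
opening: 0.595
```

Run:
```python
from h import *
tool((.592,-.0677,.0525))
im=ctrl.camera("wrist")
wlid(im,z=.065)
```

```text
t 10.75 p [ 0.5913 -0.0682  0.0527] down [-0.002  0.002 -1.   ] heading -19.6 open 0.594879351719694 F [-0.8 -0.5 -0.8]
level turn deg [0.   0.15 0.06]
tool shift to (0.592, -0.0677, 0.0525) [ 0.0002 -0.0007 -0.0005]
wrist z 0.065 centre [ 0.6373 -0.0838] axes [0.0882 0.0884] px [278. 180.]
```

Dish B has dropped too (88 mm across at z=0.065). I'll retreat up and back, clear of the deck, for the final check.

Emit:
carry_out(
  motion=[0,0,0,0,0,0.015,-0.2,0,0,0,0,0,0.02,-0.2,0,0,0,-0.03,0,0.02,-0.2,0,0,0,-0.04,0,0.02,-0.2,0,0,0,-0.04,-0.01,0.02,-0.2,0,0,0,-0.04,-0.01,0.01,-0.2,0,0,0,-0.03,0,0,-0.2,0,0,0,0,0,0,-0.2,0,0,0,0,0,0,-0.2],
)

```text
time_s: 11.7
eef_pos: [0.4942, -0.0121, 0.2387]
eef_rot: [0.121, -0.696, 0.12, 0.698]
wrist_force: [0.7, 0.1, -0.6]
opening: 0.6
```

Run:
```python
from h import *
tool()
w_=ctrl.camera("wrist"); wlid(w_,z=.065); wlid(w_,(105,120,30),(125,255,255),.065)
t=ctrl.camera("top"); cents("top",t); s=ctrl.camera("scene"); cents("scene",s)
for n in("bottle","mouse","tube_rack"): print(n,[np.round(w("scene",r["point"]),3) for r in ctrl.landmark_of("scene",n)[:1]])
a=cv2.resize(w_,(720,540))[:300,:720]; b=cv2.resize(s[160:310,170:380],(420,300),interpolation=cv2.INTER_CUBIC)
c=cv2.resize(t[130:255,185:350],(380,288))
b=np.hstack([cv2.resize(b,(400,288)),c]); cv2.imwrite("pics/f.png",np.vstack([cv2.resize(a,(780,300)),b]))
```

```text
t 11.7 p [ 0.4942 -0.0121  0.2387] down [-0.003  0.003 -1.   ] heading -19.6 open 0.5995223765813181 F [ 0.7  0.1 -0.6]
level turn deg [-0.    0.2   0.09]
wrist z 0.065 centre [0.6286 0.1398] axes [0.0884 0.0943] px [104. 120.]
wrist z 0.065 centre [ 0.633  -0.0822] axes [0.0781 0.0922] px [299.  31.]
wrist z 0.065 centre [0.6306 0.0284] axes [0.0881 0.0898] px [194.  74.]
top orange [215.9 167.4] r19.0 A731 [0.6284 0.1517 0.075 ]
scene orange [321.1 266.5] r20.1 A1160 [0.6378 0.1432 0.075 ]
scene orange [224.9 243.6] r19.5 A1061 [ 0.6454 -0.0795  0.075 ]
bottle [array([ 0.548,  0.403, -0.004])]
mouse [array([ 0.374, -0.398, -0.001])]
tube_rack [array([ 0.65 , -0.425, -0.   ])]
```

View pics/f.png

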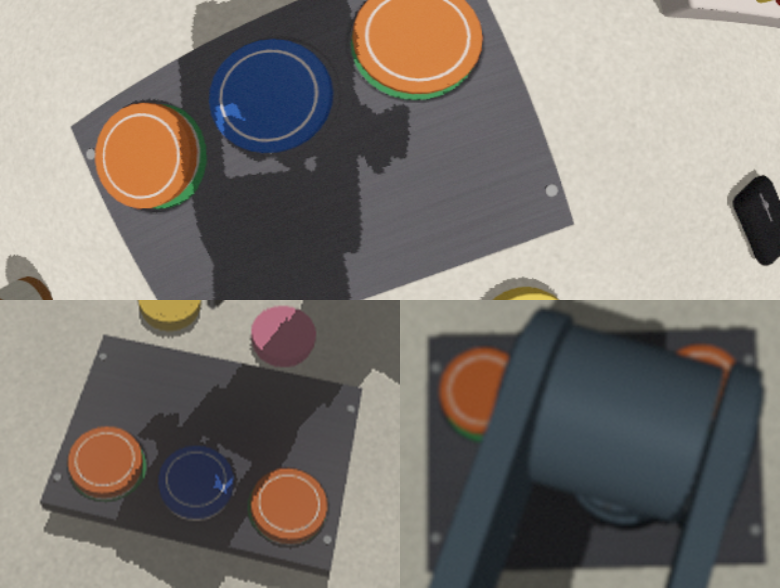

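```bash
python3 -c "
from bench import ctrl
print(ctrl.get_obs()['time_s'],ctrl.hand_in())"
```

```text
the job is handed in; nothing more can be done
12.0 None
```

I pushed both orange dishes into the green pockets with a half-open two-finger cradle and handed the job in at 12.0 s. Dish A went into the +y pocket first, then dish B into the -y pocket.

- **Seating:** At the end of each push, the wrist camera fitted each lid as a round 88 mm disc at the seated height (z = 0.065). The centres were within about 4 mm of the pocket centres. The final views show a thin green gap on the near side of each dish, so both rest towards the far wall but lie flat.
- **Left alone:** The blue-lidded dish, bottle, mouse and tube rack measured within network noise of where they started. The pink and yellow discs still stand on the bench. Wrist force readings stayed around 1 N, and the gripper finished well clear at z = 0.24.
- **Checks that disagreed:**
  - **Top view:** the arm partly hid the deck in the last top view, so that check could not be used.
  - **Scene view:** the final scene-camera positions came out about 10 mm off in x. They were computed for the unseated lid height and included the dishes' side walls, so I relied on the wrist camera.

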